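# Refit the lens of a cooker-hood lamp

### The arm

A 6-joint arm with a two-finger parallel gripper is mounted at the origin on a cart in front of the work surface, level with it; the furniture and walls round the work are solid. World frame = base frame: x ahead of the robot, y to its left, z up, the work surface at z = 0. Lengths are in mm, angles in rad, forces in N, time in s.
With the tool pointing down it reaches from about 350 to 775 mm from the base axis. Payload 7.3 kg.
Tool frame: the origin (TCP) lies on the mounting face of the last link; the fingertips stand 178 mm ahead of it and the grasp point (between the pads) lies 159 mm ahead of it; z points along the fingers, y is the line along which they close (so a half turn about z gives the same grasp; the last joint's range is limited). The gripper opens to 92 mm and grips with 3 to 60 N. Pads are 19 mm wide; open, the fingers measure 130 mm over their backs; the gripper's body (75 mm by 190 mm) begins 47 mm behind the grasp point.
Start: joints at [-1.424, 0.342, 1.524, -0, 1.275, -0.146], TCP at [151.553, -502.652, 404.741] pointing down, gripper open.
Joint ranges: [-2.53, 2.53], [-0.77, 2.02], [0.04, 2.7], [-1, 4.14], [0.28, 2.66], [-3.11, 3.11]. Speed limits (rad/s): [2.57, 2.57, 3.14, 3.14, 3.14, 3.14].

### API

Orientations are given as [roll, pitch, yaw] about the fixed x, y, z axes, in that order (R = Rz(yaw) Ry(pitch) Rx(roll)).
In Python, from plant import bot, vision gives the robot as it stands. The module is installed in compiled form; this text tells all that it offers.
- The arm moves only by the shell command python3 -m crank FILE, which reads ROWS from the file FILE. ROWS is a JSON list that holds a single list of rows (three levels of brackets), with 1 to 5 rows, each of 5 numbers: the finger opening in mm, then dx, dy, dz in mm, then a turn about the tool's z in rad; each row is the pose to reach, as a shift and turn from the pose commanded when the command began, along the tool's axes at that moment; what a row does not reach only later rows make up. A row lasts 1/8 s, in which the tool goes at most 62.5 mm and 0.188 rad, less where a joint would pass 70% of its speed; a pose out of reach is approached as far as the arm can. The fingers move at their own pace and stop on an object; the grip force is fixed at half the most. Time passes only in rows, so rows that do not move let the fingers close. It prints the time, the measured TCP pose, the force, the opening and the grip force at its end. Input that does not fit is refused with a message, and nothing moves.
- bot.get_obs(): the state, without advancing time (a new reading comes with each control period).
- vision.capture(name): name is "side" or "top"; returns a dict with "color" (480x640x3 uint8, red, green, blue), "K" (3x3 intrinsics, pixels), "R" (3x3) and "t" (3): a world point X has camera coordinates R X + t. Camera axes: x right, y down, z forward; pixel columns grow to the right and rows downward; lengths in mm; the calibration is good to about 2 mm. A picture is of the moment at which its call begins. There is no depth.
- bot.close_job(): hands the job in; it is judged then, once.
The state is a dict: "time": time; "joint_positions": joint angles; "dq": joint speeds; "tau": joint torques, N m; "tool_pos": TCP position; "tcp_rot": TCP orientation; "contact_force": force on the tool from outside, world axes, zero at the start; "moment": the same for the moment, N m; "grip_width": finger opening in mm; "finger_force": force on a finger pad.
Only numpy, scipy, OpenCV 4.12 (cv2) and the standard library are available. Lean on these libraries where they do the work, as an engineer would, in place of code of your own. Each camera call takes 0.05 s, during which the arm holds its last target. There are 200 camera calls.

### The job

Refit the glass of the cooker-hood lamp: drop the round glass lens flange-down into the open top of the lamp housing, then set the retaining ring over it and turn the ring clockwise until it is snug, about a dozen degrees past the point where it begins to bind. Do not overtighten it or press hard on the glass, leave the other things where they stand, and let go of everything at the end.

Things in the scene. Friction and masses are not known exactly. Their poses are not given: they have to be found in the camera images.
- lamp: Aluminium lamp housing on a black rubber suction foot, fixed on the worktop, open upwards; its place and yaw vary. Foot 84 mm wide and 10 mm high, finned body 66 mm wide up to z 28 mm, then a round neck 46 mm wide up to the rim at z 56 mm, with three helical ramps round its outside (57 mm wide over the ramps). Origin: centre of the underside, z up.
- lamp_rim (a point): Centre of the rim, 56 mm above the underside. Here opens the lens cell, a bore of 42 mm. Its seat is a springy rubber gasket about 5 mm below the rim, up to 1.2 mm higher or lower from lamp to lamp; it gives about 1 mm per 12 N.
- lamp_gap (a point): Rim level, 26 mm out along the lamp's own +x axis: middle of one of the three gaps between the ramps, through which the ring's pins drop. The others lie at 120 and 240 degrees. Each gap is 32 degrees wide.
- lamp_ramp (a point): Start of one ramp's underside, 4 mm below the rim, at the clockwise edge of lamp_gap (16 degrees from its middle). Clockwise seen from above (negative yaw) the underside falls evenly by 6 mm over 80 degrees, down to 10 mm below the rim; there a stop ends it. The ramps are alike, 120 degrees apart.
- lens: Loose stepped lens of greenish clear glass, 50 g: flange 40 mm in diameter and 7 mm thick (lower 1.5 mm stepped in to 37.6 mm), on it a barrel 30 mm in diameter and 12 mm high, to be gripped. Stands flange down. Origin: centre of the underside, z up towards the barrel. In its seat the flange stands about 2 mm (0.8 to 3.2 mm) above the rim.
- ring: Loose dark steel retaining ring, about 80 g, 67 mm wide (70 mm over three small upright ribs), 34 mm high, standing skirt down. Origin: centre of the underside, z up. Skirt z 0 to 14 mm, inside diameter 59.6 mm, three pins inside. Lip z 14 to 18 mm, 67 mm wide, with a hexagonal collar on it. Friction holds it on the ramps where it is left.
- ring_collar (a point): On the ring's axis at z 26 mm, middle of the hexagonal collar (z 18 to 34 mm), the part to grip: 46 mm across flats; the flats face the ring's own +x axis and every 60 degrees from it.
- ring_pin (a point): End of one of the three inward pins, on the ring's own +x axis, 26.5 mm out, z 3 mm; the others at 120 and 240 degrees. Pins 4 mm thick, rounded tips 24.5 mm from the axis. Each is marked by a rib outside and a short bright dash on the lip.
- ring_seat (a point): On the ring's axis at z 14 mm: underside of the collar (hole 33 mm wide), which bears on the lens flange; the lens barrel passes through. With the ring lying on the seated lens, pins in the gaps, some 35 to 80 degrees clockwise pass freely (the seat decides) until the pins bind. Then the ramps draw the ring down, pressure on the glass grows by about 0.7 N a degree, and the turning moment too.
- tealight: Bystander: tealight, 38 mm wide, 17 mm high. Origin at its underside.
- keys: Bystander: bunch of keys lying flat, 94 x 118 mm, 8 mm high.
- timer: Bystander: round wind-up kitchen timer, 62 mm wide, 44 mm high.
- tape: Bystander: roll of tape, 93 mm wide, 48 mm high.
- spice_jar: Bystander: spice jar, 45 mm wide, 106 mm high.
- lime: Bystander: lime, 52 mm long, 45 mm high.
Not all that is in view belongs to the job. Leave any orange look-alike of the ring alone. What is shaped like the lens but blue is not meant.

How it is judged:
By the outcome, as a careful person would: the job done as asked, in the order asked, and still so for the second after the job is handed in, with the robot touching nothing.
It also fails if it takes over 64 s, if anything falls off the work surface, if the arm or the gripper's body presses on something with over 40 N, if the wrist force passes 120 N, or if a joint passes its speed limit or range.

## Working session

There is one attempt and no reset: what is moved stays moved. The work goes in short steps, Python scripts to look and compute and a shell command to move; the robot and the scene stay as the last step left them, time stands still between calls to the robot, and variables do not carry over. Pictures are saved under pics/ and viewed, at most 10 in all, crops included, and the job is handed in when it is done.

```bash
mkdir -p pics
python3 - <<'E'
from plant import bot, vision
import cv2, numpy as np
for n in ("top","side"):
    c=vision.capture(n); cv2.imwrite(f"pics/{n}0.png",c["color"][:,:,::-1])
    print(n,c["K"].round(1).tolist(),c["R"].round(3).tolist(),c["t"].round(1).tolist(), (-c["R"].T@c["t"]).round(0))
print(bot.get_obs())
E
```

```text
top [[434.1, 0.0, 316.0], [0.0, 434.1, 243.7], [0.0, 0.0, 1.0]] [[-0.022, -1.0, 0.006], [-0.996, 0.022, -0.092], [0.092, -0.008, -0.996]] [-12.5, 523.4, 916.1] [437. -17. 960.]
side [[534.2, 0.0, 323.9], [0.0, 534.2, 238.8], [0.0, 0.0, 1.0]] [[0.993, 0.115, -0.003], [0.091, -0.795, -0.6], [-0.071, 0.595, -0.8]] [-503.7, -4.8, 999.0] [ 572. -540.  795.]
{'time': 0.1, 'joint_positions': array([-1.42400535e+00,  3.42652471e-01,  1.52489714e+00, -2.60293446e-05,
        1.27539424e+00, -1.46010240e-01]), 'dq': array([-0.00074479, -0.00253239, -0.00200653,  0.00015408,  0.00099904,
        0.00067279]), 'tau': array([ 3.09971118e-03, -4.32003522e+01, -2.44695210e+01,  7.21084583e-02,
        5.26239944e-02, -4.97244434e-05]), 'tool_pos': array([ 151.52967156, -502.53890042,  404.12309158]), 'tcp_rot': array([-3.14025221e+00, -1.71961722e-04,  2.92808694e-01]), 'contact_force': array([-0.59295908,  0.33508998, -0.84418757]), 'moment': array([ 0.01889629, -0.03079217,  0.04133613]), 'finger_force': 0.0, 'grip_width': 91.64621180494287}
```

View pics/top0.png

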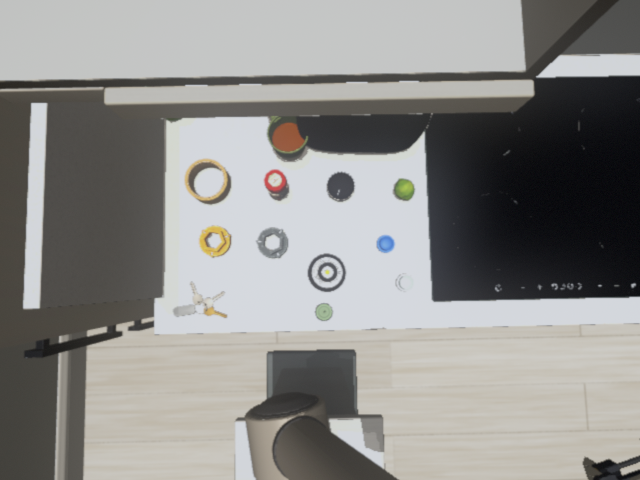

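View pics/side0.png

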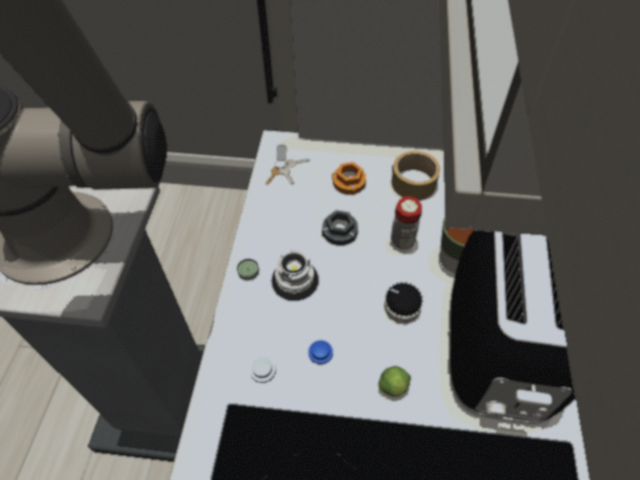

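The views show these lens candidates: greenish disc at top (324,312) / side (248,268), white disc at top (404,282) / side (262,369), and blue at top (386,244), which is excluded. The ring is dark at top (272,242) / side (340,226), and the orange look-alike is at (214,241). The lamp is at top (327,272) / side (295,270). The green one fits the lens and the white one fits the tealight. I'll confirm this in an enlarged crop.

Run:
```python
import cv2, numpy as np
t=cv2.imread("pics/top0.png"); s=cv2.imread("pics/side0.png")
def cr(i,u,v,h=25): return cv2.resize(i[v-h:v+h,u-h:u+h],(260,260),interpolation=cv2.INTER_CUBIC)
a=np.hstack([cr(t,324,307,24),cr(t,404,282,24),cr(t,272,242,24)])
b=np.hstack([cr(s,248,268,24),cr(s,262,369,24),cr(s,340,226,24)])
cv2.imwrite("pics/crop1.png",np.vstack([a,b]))
```

```text
(no output)
```

View pics/crop1.png

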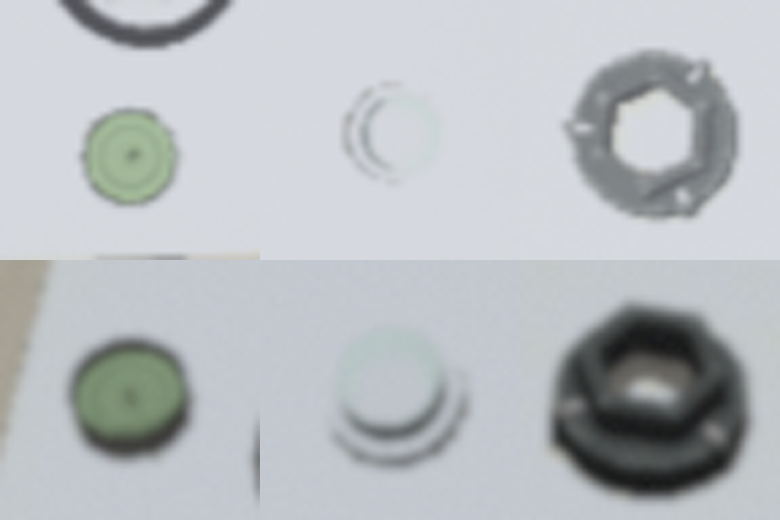

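The crop shows that the green disc is a flat-topped cylinder with a wick, so it is the tealight. The clear stepped object at top (404,282) / side (262,369) has a barrel on a flange and a greenish rim, so it is the lens. The dark ring's dashes put its yaw at about 85° (mod 120). Next I'll fit circles in both views and enlarge the lamp.

```bash
cat > h.py <<'E'
from plant import bot, vision
import cv2, numpy as np
from scipy.optimize import minimize, least_squares
def cap():
    o={}
    for n in ("top","side"):
        c=vision.capture(n); g=c["color"].astype(np.float32); c["g"]=cv2.GaussianBlur(g,(0,0),0.8); o[n]=c
    return o
def proj(c,X):
    Y=np.asarray(X,float)@c["R"].T+c["t"]; P=Y@c["K"].T; return P[:,:2]/P[:,2:]
def tri(cs,uv):
    def f(X): return np.concatenate([proj(cs[n],[X])[0]-uv[n] for n in uv])
    r=least_squares(f,[450,0,20]); return r.x.round(1),np.abs(r.fun).max().round(2)
A=np.linspace(0,2*np.pi,90,endpoint=False)
def circ(x,y,z,r,a=A): return np.c_[x+r*np.cos(a),y+r*np.sin(a),np.full(len(a),z)]
def samp(c,uv):
    m=uv.astype(np.float32)[None]; return cv2.remap(c["g"],m[...,0],m[...,1],cv2.INTER_LINEAR)[0].mean(1)
def fit(cs,x0,r,z=None,names=("top","side"),d=1.5,absol=False):
    "max inside/outside contrast of a horizontal circle of radius r; sign-free per view"
    def cost(p):
        zz=p[2] if z is None else z; s=0
        for n in names:
            D=samp(cs[n],proj(cs[n],circ(p[0],p[1],zz,r+d)))-samp(cs[n],proj(cs[n],circ(p[0],p[1],zz,r-d)))
            s-=np.abs(D).mean() if absol else abs(D.mean())
        return s
    best=min((minimize(cost,np.array(x0[:2 if z is not None else 3])+e,method="Nelder-Mead",options=dict(initial_simplex=None,xatol=.02,fatol=.01)) for e in np.random.RandomState(0).uniform(-3,3,(12,2 if z is not None else 3))),key=lambda q:q.fun)
    return best.x.round(2),round(float(best.fun),1)
E
python3 - <<'E'
from h import *
cs=cap(); import pickle; pickle.dump(cs,open("c0.pkl","wb"))
L=tri(cs,dict(top=(406,282.6),side=(262,367.2))); print("lens top",L)
R=tri(cs,dict(top=(272.3,242.2),side=(340,224))); print("ring",R)
M=tri(cs,dict(top=(326.5,272),side=(295,271))); print("lamp",M)
print("lamp foot",fit(cs,(M[0][0],M[0][1],5),42), fit(cs,M[0],42,z=10), fit(cs,M[0],42,z=10,names=("top",)),fit(cs,M[0],42,z=10,names=("side",)))
for r,z in((23,56),(21,56)): print("rim",r,fit(cs,M[0],r,z=z),fit(cs,M[0],r,z=z,names=("top",)),fit(cs,M[0],r,z=z,names=("side",)))
for r,z in((33.5,18),(33.5,0)): print("ring",r,z,fit(cs,R[0],r,z=z),fit(cs,R[0],r,z=z,names=("top",)),fit(cs,R[0],r,z=z,names=("side",)))
for r,z in((15,19),(20,7)): print("lens",r,z,fit(cs,L[0],r,z=z,absol=True),fit(cs,L[0],r,z=z,names=("top",),absol=True),fit(cs,L[0],r,z=z,names=("side",),absol=True))
t=cs["top"]["color"][:,:,::-1];s=cs["side"]["color"][:,:,::-1]
f=lambda i,u,v,h=22: cv2.resize(i[v-h:v+h,u-h:u+h],(390,390),interpolation=cv2.INTER_CUBIC)
cv2.imwrite("pics/lamp1.png",np.hstack([f(t,327,272),f(s,295,270,26)]))
E
```

```text
lens top (array([ 435.6, -217.5,   15. ]), np.float64(0.33))
ring (array([528.7,  70.5,  23.9]), np.float64(0.1))
lamp (array([462.1, -45. ,  29.4]), np.float64(0.35))
lamp foot (array([461.21, -45.66,   4.91]), -101.3) (array([461.32, -46.49]), -94.5) (array([461.28, -45.39]), -55.7) (array([461.54, -48.66]), -45.3)
rim 23 (array([463.19, -45.41]), -62.6) (array([461.98, -44.41]), -32.2) (array([459.52, -48.64]), -31.4)
rim 21 (array([461.12, -45.7 ]), -96.9) (array([461.25, -45.64]), -52.7) (array([460.78, -45.55]), -44.4)
ring 33.5 18 (array([528.32,  69.84]), -55.4) (array([528.24,  70.25]), -33.7) (array([528.78,  60.74]), -42.2)
ring 33.5 0 (array([528.86,  72.59]), -67.6) (array([529.75,  71.87]), -31.6) (array([527.9 ,  73.47]), -38.8)
lens 15 19 (array([ 437.36, -221.43]), -19.9) (array([ 435.23, -205.77]), -6.3) (array([ 437.51, -221.6 ]), -16.0)
lens 20 7 (array([ 437.55, -220.42]), -17.4) (array([ 436.19, -213.77]), -6.5) (array([ 437.55, -220.43]), -14.8)
```

View pics/lamp1.png

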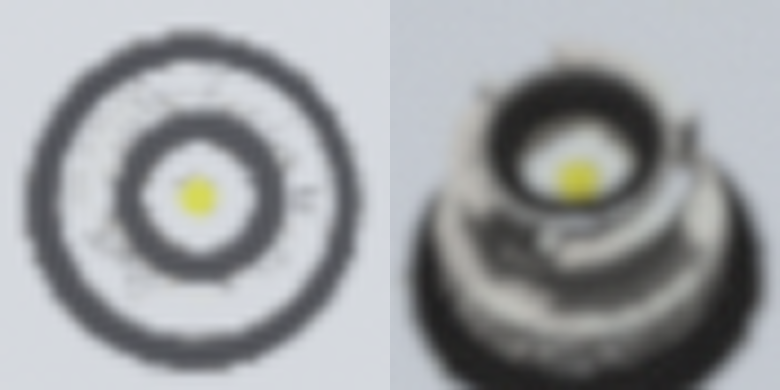

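The top view puts the rim centre at (461.1, -45.6), and the side view agrees within 1 mm. The ring is at (528.3, 70.2) and the lens near (437, -218). The lamp's gaps are unclear here, so I'll unwrap the neck.

Run:
```python
from h import *
import pickle; cs=pickle.load(open("c0.pkl","rb"))
a=np.radians(np.arange(180,-181,-1)) # left=+180 .. right=-180
def unw(n,rows):
    out=[]
    for r,z in rows:
        m=proj(cs[n],circ(461.1,-45.6,z,r,a)).astype(np.float32)[None]
        out.append(cv2.remap(cs[n]["color"].astype(np.float32),m[...,0],m[...,1],cv2.INTER_CUBIC)[0])
    return np.array(out)
S=unw("side",[(28.5,z) for z in np.arange(60,25,-.5)])
S2=unw("side",[(23,z) for z in np.arange(60,25,-.5)])
T=unw("top",[(r,54) for r in np.arange(36,20,-.3)]); T=np.clip((T-170)*3.2,0,255)
ims=[cv2.resize(np.clip(i,0,255).astype(np.uint8)[:,:,::-1],(722,170),interpolation=cv2.INTER_CUBIC) for i in (S,S2,T)]
o=np.vstack(ims)
for k in range(-180,181,30):
    x=(180-k)*2; cv2.line(o,(x,0),(x,6),(0,0,255),1); cv2.putText(o,str(k),(x,18),0,.35,(0,0,255),1)
cv2.imwrite("pics/unw.png",o)
```

```text
(no output)
```

View pics/unw.png

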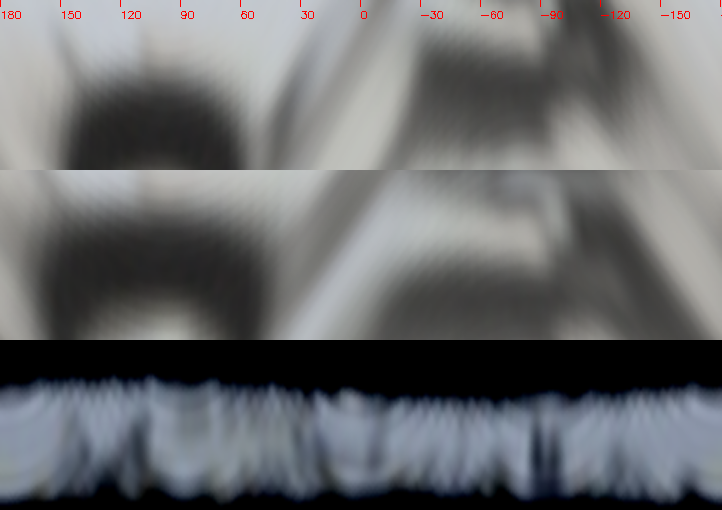

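Run:
```python
from h import *
import pickle; cs=pickle.load(open("c0.pkl","rb"))
a=np.arange(180,-181,-4)
def col(n,r,z):
    m=proj(cs[n],circ(461.1,-45.6,z,r,np.radians(a))).astype(np.float32)[None]
    return cv2.remap(cs[n]["color"].astype(np.float32),m[...,0],m[...,1],cv2.INTER_LINEAR)[0]
rows=[col("side",26.5,z) for z in (56,54,52)]+[col("side",28.5,z) for z in (53,50)]+[col("top",26,54)]
for i,k in enumerate(a): print(k,*["%d/%d"%(c[i].mean(),c[i,2]-c[i,0]) for c in rows])
g=np.load if 0 else None
t=cs["top"]["color"][:,:,::-1];s=cs["side"]["color"][:,:,::-1]
p=proj(cs["side"],[(461.1,-45.6,50)])[0].astype(int); h=20
A1=cv2.resize(s[p[1]-h:p[1]+h,p[0]-h:p[0]+h],(560,560),interpolation=cv2.INTER_LANCZOS4)
sc=14
for k in range(0,360,30):
    q=(proj(cs["side"],circ(461.1,-45.6,54,31.5,np.radians([k])))[0]-(p-h)+.5)*sc
    cv2.circle(A1,tuple(int(v) for v in q),3,(0,0,255),-1); cv2.putText(A1,str(k),tuple(int(v) for v in q),0,.45,(255,0,0),1)
cv2.imwrite("pics/lamp2.png",A1)
```

```text
180 187/-2 186/-3 184/-4 193/2 191/0 216/7
176 189/-1 186/-3 184/-4 192/3 191/0 216/7
172 190/0 188/-2 184/-3 193/3 190/0 216/8
168 192/1 189/-2 186/-3 194/3 190/0 217/9
164 191/4 189/0 186/-3 194/5 191/0 216/8
160 183/4 184/1 184/-1 193/6 191/1 216/8
156 173/6 173/2 173/0 188/7 187/2 215/8
152 174/4 163/2 161/0 179/7 175/2 212/6
148 182/4 171/2 158/0 178/5 163/2 207/6
144 191/6 182/3 170/1 187/5 170/1 206/7
140 196/10 190/6 179/3 193/7 181/3 201/7
136 196/11 191/9 184/7 197/11 188/6 204/8
132 199/11 193/9 183/7 197/12 189/9 211/9
128 198/11 193/10 184/8 198/11 190/9 210/8
124 198/11 192/10 180/8 197/11 187/9 209/8
120 198/12 192/10 181/7 198/12 187/8 201/7
116 195/10 190/8 179/7 196/10 185/8 196/7
112 188/6 181/4 169/3 189/6 177/4 191/6
108 183/1 174/-1 161/-2 183/1 168/-1 195/6
104 186/0 176/-3 163/-4 185/-1 169/-4 211/6
100 189/0 182/-3 170/-5 189/0 176/-5 215/7
96 190/0 183/-2 173/-4 190/0 177/-3 215/6
92 191/1 184/-1 173/-3 191/1 179/-3 214/6
88 191/1 184/-1 174/-3 191/1 181/-3 213/6
84 192/1 186/-1 176/-2 193/1 183/-2 212/5
80 194/2 189/0 179/-1 194/3 185/0 213/6
76 194/3 190/0
[... 2006 characters left out ...]
2 62/-2 61/-1 62/-2 66/-1 216/8
-124 84/-2 71/-2 63/-2 68/-2 66/-2 212/8
-128 110/-2 92/-3 78/-3 83/-3 74/-2 208/8
-132 143/-6 123/-4 102/-4 102/-4 87/-3 211/8
-136 162/-6 149/-6 130/-5 127/-5 106/-4 213/8
-140 173/-7 165/-6 153/-5 146/-5 127/-5 214/8
-144 179/-7 174/-7 165/-6 161/-6 148/-5 216/8
-148 182/-6 180/-6 175/-6 173/-6 161/-5 217/8
-152 182/-6 183/-6 181/-6 180/-4 173/-6 216/8
-156 182/-6 182/-6 183/-6 183/-2 179/-4 217/9
-160 182/-5 182/-5 182/-6 186/0 183/-2 216/8
-164 183/-4 183/-4 182/-5 190/1 186/0 216/8
-168 185/-3 183/-3 182/-4 192/1 190/0 216/8
-172 186/-3 184/-3 183/-3 192/2 192/1 216/8
-176 187/-2 185/-3 184/-4 192/2 191/1 216/7
-180 187/-2 186/-3 184/-4 193/2 191/0 216/7
```

View pics/lamp2.png

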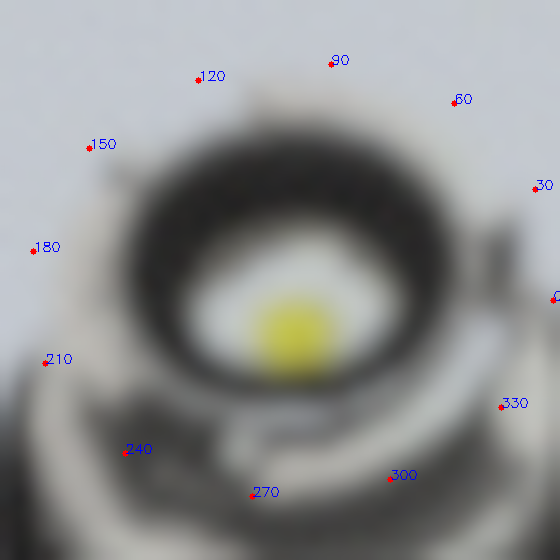

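The annotated crop shows gaps at about -5..27°, 113..150° and 232..270°, so the gap middles are near 12° (mod 120). Now the approach to the lens.

```bash
cat >> h.py <<'E'
from scipy.spatial.transform import Rotation as Ro
def go(x,y,tip,yaw):
    "tool-axis shift to put the fingertip centre at x,y,tip and tool yaw (deg)"
    o=bot.get_obs(); r=Ro.from_euler("xyz",o["tcp_rot"]); 
    d=r.inv().apply(np.array([x,y,tip+178])-o["tool_pos"])
    t=-(np.radians(yaw)-o["tcp_rot"][2]); t=(t+np.pi)%(2*np.pi)-np.pi
    print("t",round(o["time"],2),"d",d.round(1),"turn",t.round(3),"rot",np.degrees(o["tcp_rot"]).round(2),"q6",o["joint_positions"][5].round(2))
def st():
    o=bot.get_obs(); f=o["tool_pos"]
    print("t",round(o["time"],2),"pos",f.round(2),"tip",(f[2]-178).round(1),"yaw",np.degrees(o["tcp_rot"][2]).round(1),"F",o["contact_force"].round(1),"M",o["moment"].round(3),"w",round(o["grip_width"],2),"g",round(o["finger_force"],1))
E
python3 -c "
from h import *
go(437,-218,60,17); go(437,-218,8.5,17)"
```

```text
t 0.2 d [ 355.4 -189.9  166.5] turn -0.004 rot [-1.7994e+02 -1.0000e-02  1.6780e+01] q6 -0.15
t 0.2 d [ 355.4 -189.9  218. ] turn -0.004 rot [-1.7994e+02 -1.0000e-02  1.6780e+01] q6 -0.15
```

```bash
echo '[[[80,51,-27,22,0],[80,102,-54,44,0],[80,152,-81,66,0],[80,203,-108,88,0],[80,254,-136,110,0]]]' > mv.in && python3 -m crank mv.in; echo '[[[80,50,-27,25,0],[80,101,-54,50,0],[80,101,-54,56,0]]]' > mv.in && python3 -m crank mv.in; python3 -c "
from h import *
go(437,-218,8.5,17);st()"
```

```text
time: 0.82
tool_pos: [356.6, -297.8, 294.2]
tcp_rot: [3.141, -0.0, 0.292]
contact_force: [0.5, -1.0, -0.2]
grip_width: 80.0
finger_force: 0.0
time: 1.2
tool_pos: [438.2, -215.3, 237.1]
tcp_rot: [-3.139, 0.001, 0.298]
contact_force: [-0.4, -0.4, -0.9]
grip_width: 79.8
finger_force: 0.0
t 1.2 d [-1.9  2.4 50.6] turn 0.002 rot [-1.7987e+02  7.0000e-02  1.7090e+01] q6 0.66
t 1.2 pos [ 438.21 -215.26  237.11] tip 59.1 yaw 17.1 F [-0.4 -0.4 -0.9] M [-0.011  0.033  0.007] w 79.8 g 0.0
```

```bash
echo '[[[80,-2,2.5,25,0],[80,-2,2.5,50,0],[80,-2,2.5,50,0]]]' > mv.in && python3 -m crank mv.in | head -2; echo '[[[27,0,0,0,0],[27,0,0,0,0],[27,0,0,0,0],[27,0,0,0,0],[27,0,0,0,0]]]' > mv.in && python3 -m crank mv.in; python3 -c "
from h import *
st()"
```

```text
time: 1.58
tool_pos: [434.5, -221.6, 187.6]
time: 2.2
tool_pos: [435.4, -221.2, 188.9]
tcp_rot: [3.141, -0.0, 0.293]
contact_force: [-0.1, 1.8, 0.3]
grip_width: 34.6
finger_force: 0.2
t 2.2 pos [ 435.41 -221.23  188.86] tip 10.9 yaw 16.8 F [-0.1  1.8  0.3] M [0.116 0.023 0.025] w 34.59 g 0.2
```

```bash
echo '[[[27,0,0,0,0],[27,0,0,0,0],[27,0,0,0,0]]]' > mv.in && python3 -m crank mv.in; python3 -c "
from h import *
st()
cs=cap();st();cap();st()"
```

```text
time: 2.58
tool_pos: [435.4, -221.2, 188.8]
tcp_rot: [3.142, 0.0, 0.293]
contact_force: [0.2, 1.5, 2.6]
grip_width: 28.9
finger_force: 30.0
t 2.58 pos [ 435.4  -221.23  188.78] tip 10.8 yaw 16.8 F [0.2 1.5 2.6] M [0.22  0.046 0.009] w 28.9 g 30.0
t 2.67 pos [ 435.41 -221.2   188.75] tip 10.7 yaw 16.8 F [0.3 1.5 2.5] M [0.198 0.097 0.043] w 28.68 g 30.0
t 2.77 pos [ 435.4  -221.21  188.75] tip 10.8 yaw 16.8 F [0.3 1.4 2.7] M [0.176 0.141 0.022] w 28.96 g 30.0
```

```bash
echo '[[[48,0,0,0,0],[48,0,0,1,0],[48,0,0,1,-0.18],[48,0,0,1,-0.36],[48,0,0,1,-0.54]]]' > mv.in && python3 -m crank mv.in | tail -2; echo '[[[48,0,0,0,-0.18],[48,0,0,0,-0.36],[48,0,0,0,-0.54],[48,0,0,0,-0.72],[48,0,0,0,-0.9]]]' > mv.in && python3 -m crank mv.in|tail -2;  echo '[[[48,0,0,0,-0.13],[40,0,0,0,-0.13],[27,0,0,0,-0.13],[27,0,0,0,-0.13],[27,0,0,0,-0.13]]]' > mv.in && python3 -m crank mv.in|tail -2; python3 -c "
from h import *
st()"
```

```text
grip_width: 48.1
finger_force: 0.0
grip_width: 48.3
finger_force: 0.0
grip_width: 28.8
finger_force: 30.0
t 4.65 pos [ 435.41 -221.25  187.69] tip 9.7 yaw 106.7 F [ 0.1 -0.1 -0.9] M [-0.056 -0.138 -0.03 ] w 28.79 g 30.0
```

```bash
echo '[[[27,0,0,-40,0],[27,0,0,-90,0],[27,0,0,-90,0]]]' > mv.in && python3 -m crank mv.in|head -5|tail -4; python3 -c "
from h import *
st();go(461.1,-45.6,99.7,106.7)"
```

```text
tool_pos: [436.3, -221.8, 281.0]
tcp_rot: [3.137, 0.006, 1.862]
contact_force: [0.7, 0.4, -0.7]
grip_width: 28.7
t 5.03 pos [ 436.28 -221.81  281.05] tip 103.0 yaw 106.7 F [ 0.7  0.4 -0.7] M [-0.02  -0.145 -0.037] w 28.66 g 30.0
t 5.03 d [161.7  74.4   2.7] turn 0.0 rot [179.73   0.35 106.71] q6 -0.92
```

```bash
echo '[[[27,50,23,0,0],[27,100,47,0,0],[27,150,70,0,0],[27,160.8,75,0,0],[27,160.8,75,0,0]]]' > mv.in && python3 -m crank mv.in|head -1
python3 - <<'E'
from h import *
st(); cs=cap(); st()
import pickle; pickle.dump(cs,open("c1.pkl","wb"))
for n in ("top","side"):
    print(n,"rim21",fit(cs,(461,-45.6),21,z=56,names=(n,)),"foot",fit(cs,(461,-45.6),42,z=10,names=(n,)))
def f(n,h):
    p=proj(cs[n],[(461.1,-45.6,85)])[0].astype(int); i=cs[n]["color"][:,:,::-1]
    return cv2.resize(i[p[1]-h:p[1]+h,p[0]-h:p[0]+h],(400,400),interpolation=cv2.INTER_CUBIC)
cv2.imwrite("pics/hold.png",np.hstack([f("top",32),f("side",40)]))
E
```

```text
time: 5.65
t 5.65 pos [460.86 -45.29 277.1 ] tip 99.1 yaw 106.8 F [-0.2 -0.3  0.1] M [-0.051 -0.063  0.02 ] w 28.73 g 30.0
t 5.75 pos [460.92 -46.59 277.34] tip 99.3 yaw 106.7 F [0.4 0.4 0.2] M [-0.049 -0.183  0.047] w 28.59 g 30.0
top rim21 (array([484.51, -42.47]), -3.6) foot (array([434.99, -38.91]), -6.2)
side rim21 (array([460.85, -44.88]), -19.5) foot (array([461.42, -48.1 ]), -29.2)
```

View pics/hold.png

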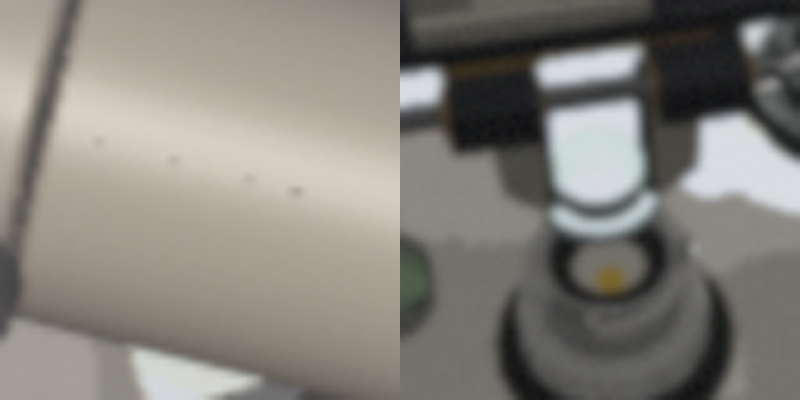

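The top view is hidden by the arm. The side view shows the lens upright in the fingers above the rim, with its flange bottom at crop (604,236) and the rim centre at crop (609,265). I'll measure the offset numerically.

Run:
```python
from h import *
import pickle
cs=pickle.load(open("c1.pkl","rb")); c=cs["side"]
a=np.radians(np.arange(-165,-14,3))
def F(z,r,d=1.2):
    res=[]
    def cost(p):
        I=lambda rr: samp(c,proj(c,circ(p[0],p[1],z,rr,a)))
        D=I(r+d)-I(r-d); return -abs(D.mean())
    b=min((minimize(cost,np.array([461,-45.6])+e,method="Nelder-Mead") for e in np.random.RandomState(1).uniform(-4,4,(20,2))),key=lambda q:q.fun)
    return b.x.round(2),round(b.fun,1)
for z,r in((91,20),(90,18.8),(89.5,18.8),(96.5,20),(96.5,15)): print(z,r,F(z,r))
# symmetric-edge check: intensity profiles along image rows through flange
p=proj(c,circ(461,-46,93,20,np.radians([180,0,-90]))); print(p.round(1))
g=c["color"].mean(2)
for v in range(int(p[0,1])+1,int(p[2,1])+3): print(v,g[v,int(p[0,0])-4:int(p[1,0])+6].astype(int).tolist())
p=proj(c,circ(461.1,-45.6,56,21,np.radians([180,0,-90]))); print(p.round(1))
```

```text
91 20 (array([459.75, -42.46]), np.float64(-34.4))
90 18.8 (array([460.08, -43.24]), np.float64(-36.8))
89.5 18.8 (array([460.02, -42.88]), np.float64(-36.7))
96.5 20 (array([460.71, -46.14]), np.float64(-34.3))
96.5 15 (array([460.98, -52.27]), np.float64(-38.8))
[[279.9 248.7]
 [304.4 251. ]
 [290.2 260. ]]
249 [71, 70, 71, 70, 70, 67, 64, 90, 139, 178, 201, 212, 216, 217, 217, 217, 217, 218, 218, 217, 214, 208, 194, 169, 137, 112, 89, 73, 73, 80, 93, 111, 133, 163, 189]
250 [76, 72, 70, 72, 71, 67, 59, 70, 108, 145, 173, 193, 206, 212, 215, 216, 216, 215, 214, 209, 200, 183, 159, 134, 120, 128, 129, 118, 101, 100, 111, 124, 134, 149, 166]
251 [88, 81, 76, 73, 72, 67, 62, 61, 82, 107, 133, 156, 175, 191, 199, 201, 202, 201, 196, 184, 165, 142, 118, 106, 126, 158, 170, 158, 133, 118, 123, 131, 135, 137, 144]
252 [109, 99, 89, 84, 79, 73, 70, 78, 94, 103, 105, 114, 131, 148, 157, 162, 163, 158, 152, 139, 122, 106, 99, 115, 150, 182, 190, 170, 140, 123, 127, 131, 134, 135, 135]
253 [124, 118, 113, 106, 97, 87, 92, 114, 134, 140, 126, 110, 101, 104, 110, 112, 112, 108, 104, 97, 94, 102
[... 748 characters left out ...]
 104, 112, 121, 127]
258 [132, 132, 130, 124, 114, 104, 93, 82, 79, 90, 107, 128, 143, 154, 159, 163, 166, 166, 162, 155, 144, 130, 111, 89, 69, 50, 38, 41, 54, 71, 88, 99, 106, 111, 118]
259 [130, 127, 123, 115, 105, 96, 85, 71, 58, 53, 65, 80, 94, 103, 111, 120, 124, 124, 118, 113, 104, 94, 79, 62, 47, 31, 28, 30, 41, 58, 78, 92, 98, 101, 109]
260 [122, 121, 114, 107, 100, 93, 80, 62, 43, 36, 38, 47, 60, 71, 84, 93, 97, 99, 99, 99, 97, 96, 85, 70, 52, 37, 31, 27, 30, 47, 69, 83, 88, 92, 104]
261 [115, 114, 107, 101, 95, 89, 74, 52, 36, 27, 25, 38, 57, 79, 92, 99, 99, 102, 103, 105, 107, 104, 100, 90, 76, 57, 33, 27, 25, 40, 64, 79, 82, 82, 105]
[[281.  261.4]
 [305.8 263.7]
 [291.4 273. ]]
```

The flange's top edge fits at (460.7, -46.1) and the tool reads (460.9, -46), so camera and tool agree within 0.5 mm. Descending.

```bash
echo '[[[27,0,0,15,0],[27,0,0,28,0],[27,0,0,31,0],[27,0,0,31,0]]]' > mv.in && python3 -m crank mv.in|head -1; python3 -c "
from h import *
st()"; echo '[[[27,0,0,1.5,0],[27,0,0,3,0],[27,0,0,4,0],[27,0,0,4,0]]]' > mv.in && python3 -m crank mv.in|head -1; python3 -c "
from h import *
st()"
```

```text
time: 6.25
t 6.25 pos [460.96 -46.09 246.54] tip 68.5 yaw 106.7 F [ 0.1 -1.3 -1.1] M [ 0.031 -0.136 -0.034] w 28.57 g 30.0
time: 6.75
t 6.75 pos [460.94 -45.61 242.72] tip 64.7 yaw 106.7 F [-0.   0.1  0.2] M [-0.002 -0.108  0.048] w 28.6 g 30.0
```

```bash
echo '[[[27,0,0,1,0],[27,0,0,2,0],[27,0,0,2,0]]]' > mv.in && python3 -m crank mv.in|head -1; python3 -c "
from h import *
st()"; echo '[[[27,0,0,1,0],[27,0,0,1,0]]]' > mv.in && python3 -m crank mv.in|head -1; python3 -c "
from h import *
st()"
```

```text
time: 7.12
t 7.12 pos [460.91 -45.66 240.61] tip 62.6 yaw 106.7 F [ 0.   0.2 -1. ] M [-0.031 -0.085  0.055] w 28.77 g 30.0
time: 7.38
t 7.38 pos [460.92 -45.67 239.63] tip 61.6 yaw 106.7 F [ 0.2 -0.3 -0.5] M [ 0.035 -0.156  0.036] w 29.07 g 30.0
```

```bash
echo '[[[27,0,0,1,0],[27,0,0,1,0]]]' > mv.in && python3 -m crank mv.in|head -1; python3 -c "
from h import *
st()"; echo '[[[50,0,0,0,0],[50,0,0,0,0],[60,0,0,0,0],[60,0,0,-30,0],[60,0,0,-80,0]]]' > mv.in && python3 -m crank mv.in|head -1; python3 -c "
from h import *
cap(); st(); go(528.3,70.2,100,-5)"
```

```text
time: 7.62
t 7.62 pos [460.98 -45.7  238.79] tip 60.8 yaw 106.7 F [-0.5 -0.2  1.2] M [-0.02  -0.038  0.039] w 28.67 g 30.0
time: 8.25
t 8.35 pos [462.21 -45.93 323.02] tip 145.0 yaw 106.7 F [-0.1 -0.7  0.1] M [-0.026 -0.104  0.015] w 60.11 g 0.0
t 8.35 d [92.4 96.4 45.3] turn 1.95 rot [179.56   0.28 106.73] q6 -0.56
```

```bash
echo '[[[78,30,32,0,0.18],[78,61,65,0,0.36],[78,91.6,97.7,0,0.54],[78,91.6,97.7,20,0.72],[78,91.6,97.7,40,0.9]]]' > mv.in && python3 -m crank mv.in|head -1; echo '[[[78,0,0,0,0.18],[78,0,0,0,0.36],[78,0,0,0,0.54],[78,0,0,0,0.72],[78,0,0,0,0.9]]]' > mv.in && python3 -m crank mv.in|head -1;echo '[[[78,0,0,0,0.15],[78,0,0,0,0.15],[78,0,0,0,0.15]]]' > mv.in && python3 -m crank mv.in|head -1
python3 - <<'E'
from h import *
st(); go(528.3,70.2,20,-5); cs=cap()
import pickle; pickle.dump(cs,open("c2.pkl","wb"))
def f(n,X,h):
    p=proj(cs[n],[X])[0].astype(int); i=cs[n]["color"][:,:,::-1]
    return cv2.resize(i[p[1]-h:p[1]+h,p[0]-h:p[0]+h],(400,400),interpolation=cv2.INTER_CUBIC)
cv2.imwrite("pics/seat.png",np.hstack([f("side",(461,-46,55),24),f("side",(528,70,40),40)]))
E
```

```text
time: 8.98
time: 9.6
time: 9.98
t 9.97 pos [528.04  70.17 278.32] tip 100.3 yaw -4.8 F [-0.6  0.3 -0.5] M [0.043 0.025 0.044] w 77.91 g 0.0
t 9.97 d [ 0.3 -0.1 80.3] turn 0.003 rot [ 1.7999e+02  3.0000e-02 -4.8300e+00] q6 1.64
```

View pics/seat.png

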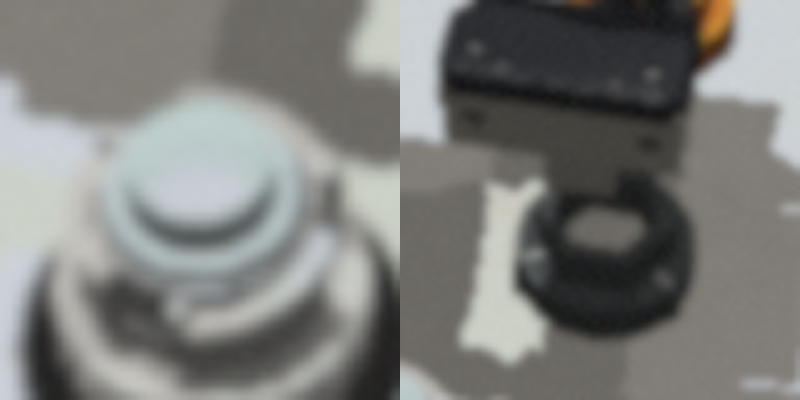

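The lens sits level and centred in the lamp (left crop, flange at about (205,190)). The dark ring is under the gripper (right crop, about (610,255)). Descending to grip the collar.

```bash
echo '[[[78,0,0,40,0],[78,0,0,70,0],[78,0,0,80,0],[78,0,0,80,0]]]' > mv.in && python3 -m crank mv.in|head -1;  python3 -c "
from h import *
st()"; echo '[[[42,0,0,0,0],[42,0,0,0,0],[42,0,0,0,0],[42,0,0,0,0],[42,0,0,0,0]]]' > mv.in && python3 -m crank mv.in|tail -2; python3 -c "
from h import *
st()"
```

```text
time: 10.58
t 10.57 pos [528.24  70.16 198.59] tip 20.6 yaw -5.0 F [1.2 0.2 0.3] M [0.023 0.047 0.014] w 78.31 g 0.0
grip_width: 45.9
finger_force: 29.9
t 11.2 pos [528.24  70.19 199.11] tip 21.1 yaw -5.0 F [-0.3  0.7  5.1] M [ 0.061  0.144 -0.06 ] w 45.85 g 29.9
```

```bash
echo '[[[42,0,0,-40,0],[42,0,0,-87,0],[42,-20,40,-87,-0.18],[42,-40,82,-87,-0.36],[42,-56.9,121.2,-87,-0.54]]]' > mv.in && python3 -m crank mv.in|head -1; echo '[[[42,0,0,0,-0.18],[42,0,0,0,-0.28],[42,0,0,0,-0.28],[42,0,0,0,-0.28]]]' > mv.in && python3 -m crank mv.in|tail -2
python3 - <<'E'
from h import *
st(); go(460.95,-45.65,98.6,42); cs=cap(); st()
import pickle; pickle.dump(cs,open("c3.pkl","wb"))
for z,r in((21+85,33.5),(17+85,33.5),(85,33.5)):
    print(z,fit(cs,(461,-45.6),r,z=z-.0,names=("side",)))
def f(n,X,h):
    p=proj(cs[n],[X])[0].astype(int); i=cs[n]["color"][:,:,::-1]
    return cv2.resize(i[p[1]-h:p[1]+h,p[0]-h:p[0]+h],(600,600),interpolation=cv2.INTER_CUBIC)
cv2.imwrite("pics/ringhold.png",f("side",(461,-46,85),38))
E
```

```text
time: 11.82
grip_width: 45.8
finger_force: 29.9
t 12.32 pos [460.89 -45.52 285.6 ] tip 107.6 yaw 41.9 F [-0.3 -0.7 -0.9] M [-0.009 -0.011  0.05 ] w 45.85 g 29.9
t 12.32 d [-0.   0.1  9. ] turn -0.002 rot [-1.7999e+02  1.0000e-02  4.1890e+01] q6 0.58
t 12.43 pos [460.92 -45.49 285.61] tip 107.6 yaw 41.9 F [-0.   0.5 -1.7] M [ 0.005 -0.009  0.008] w 45.64 g 29.9
106 (array([461.26, -54.72]), -17.2)
102 (array([460.88, -52.37]), -16.9)
85 (array([458.63, -41.47]), -16.0)
```

View pics/ringhold.png

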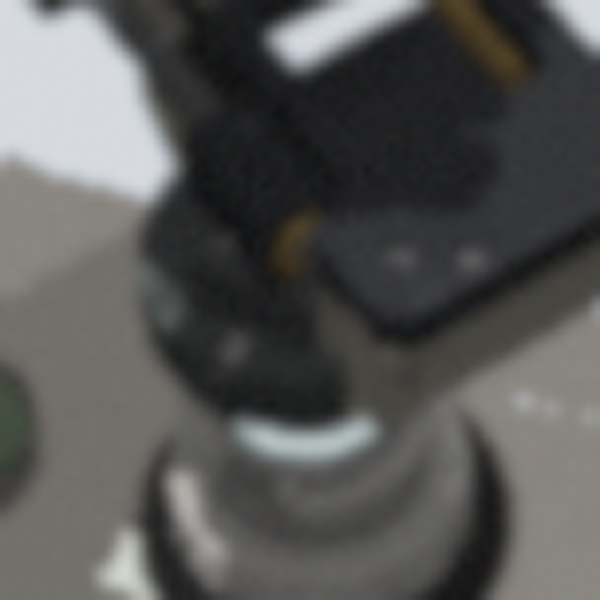

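The ring is held level over the lens, with a dash at crop (235,345), which is about -108° and over the front gap. Lowering with force checks.

```bash
echo '[[[42,0,0,15,0],[42,0,0,27,0],[42,0,0,27,0]]]' > mv.in && python3 -m crank mv.in|head -1; python3 -c "
from h import *
st()"; echo '[[[42,0,0,1.5,0],[42,0,0,3,0],[42,0,0,4,0],[42,0,0,4,0]]]' > mv.in && python3 -m crank mv.in|head -1; python3 -c "
from h import *
st()"; echo '[[[42,0,0,1.5,0],[42,0,0,3,0],[42,0,0,3,0]]]' > mv.in && python3 -m crank mv.in|head -1; python3 -c "
from h import *
st()"
```

```text
time: 12.8
t 12.8 pos [460.61 -45.46 257.81] tip 79.8 yaw 42.0 F [-0.2 -0.4 -0.3] M [-0.042 -0.05   0.008] w 45.38 g 29.9
time: 13.3
t 13.3 pos [460.91 -45.61 254.77] tip 76.8 yaw 42.0 F [ 0.3 -0.1 -1.3] M [ 0.044 -0.046 -0.05 ] w 45.7 g 29.9
time: 13.68
t 13.68 pos [460.85 -45.6  251.54] tip 73.5 yaw 42.0 F [ 0.2  0.6 -0.8] M [-0.062  0.021  0.023] w 45.76 g 29.9
```

```bash
echo '[[[42,0,0,1.5,0],[42,0,0,3,0],[42,0,0,3,0]]]' > mv.in && python3 -m crank mv.in|head -1; python3 -c "
from h import *
st()"; echo '[[[42,0,0,1,0],[42,0,0,2,0],[42,0,0,2,0]]]' > mv.in && python3 -m crank mv.in|head -1; python3 -c "
from h import *
st()"; echo '[[[42,0,0,1,0],[42,0,0,1.5,0],[42,0,0,1.5,0]]]' > mv.in && python3 -m crank mv.in|head -1; python3 -c "
from h import *
st()"
```

```text
time: 14.05
t 14.05 pos [460.87 -45.62 248.56] tip 70.6 yaw 42.0 F [ 0.1  0.3 -0.1] M [-0.025  0.005 -0.   ] w 45.4 g 29.9
time: 14.42
t 14.43 pos [460.87 -45.59 246.62] tip 68.6 yaw 42.0 F [-0.2  1.1 -1.1] M [-0.001  0.012  0.049] w 45.98 g 29.9
time: 14.8
t 14.8 pos [460.9  -45.61 245.16] tip 67.2 yaw 42.0 F [ 0.4  0.4 -0.3] M [-0.018 -0.004  0.007] w 45.42 g 29.9
```

```bash
echo '[[[42,0,0,1,0],[42,0,0,1,0]]]' > mv.in && python3 -m crank mv.in|head -1; python3 -c "
from h import *
st()"; echo '[[[42,0,0,0.7,0],[42,0,0,0.7,0]]]' > mv.in && python3 -m crank mv.in|head -1; python3 -c "
from h import *
st()"
```

```text
time: 15.05
t 15.05 pos [460.88 -45.6  244.12] tip 66.1 yaw 42.0 F [-0.2  0.6 -1. ] M [ 0.031 -0.033  0.024] w 45.61 g 29.9
time: 15.3
t 15.3 pos [460.9  -45.61 243.44] tip 65.4 yaw 42.0 F [-0.2 -0.1 -0.6] M [-0.001  0.001  0.072] w 45.68 g 29.9
```

```bash
for i in 1 2; do :; done; echo '[[[42,0,0,0.5,0],[42,0,0,0.5,0]]]' > mv.in && python3 -m crank mv.in|sed -n '2p;4p'; echo '[[[42,0,0,0.5,0],[42,0,0,0.5,0]]]' > mv.in && python3 -m crank mv.in|sed -n '2p;4p'; python3 -c "
from h import *
st()"
```

```text
tool_pos: [460.9, -45.6, 243.1]
contact_force: [-1.8, 0.3, 2.3]
tool_pos: [460.9, -45.6, 242.8]
contact_force: [-1.4, 0.3, 5.2]
t 15.8 pos [460.9  -45.62 242.83] tip 64.8 yaw 42.0 F [-1.4  0.3  5.2] M [ 0.036  0.239 -0.034] w 45.83 g 29.9
```

Contact came at TCP z of about 243.2, so the ring is lying on the lens. I'll ease back slightly and turn clockwise while watching the moment.

```bash
echo '[[[42,0,0,-0.5,0],[42,0,0,-0.5,0.1],[42,0,0,-0.5,0.2],[42,0,0,-0.5,0.3],[42,0,0,-0.5,0.3]]]' > mv.in && python3 -m crank mv.in|head -1; python3 -c "
from h import *
st()"; echo '[[[42,0,0,0,0.1],[42,0,0,0,0.2],[42,0,0,0,0.2]]]' > mv.in && python3 -m crank mv.in|head -1; python3 -c "
from h import *
st()"
```

```text
time: 16.42
t 16.43 pos [461.1  -45.68 243.09] tip 65.1 yaw 24.8 F [-0.4  0.2  1.7] M [-0.005 -0.039  0.022] w 46.02 g 30.0
time: 16.8
t 16.8 pos [461.05 -45.66 243.1 ] tip 65.1 yaw 13.5 F [ 1.  -0.6  2.3] M [ 0.008 -0.089 -0.018] w 45.7 g 30.0
```

```bash
cat >> h.py <<'E'
def av(n=5):
    L=[bot.get_obs()]
    for _ in range(n-1): vision.capture("side"); L.append(bot.get_obs())
    m=lambda k: np.mean([o[k] for o in L],0)
    print("t",round(L[-1]["time"],2),"yaw",np.degrees(m("tcp_rot")[2]).round(2),"z",m("tool_pos")[2].round(2),"F",m("contact_force").round(2),"Mz",m("moment")[2].round(3),"tau6",m("tau")[5].round(3))
E
python3 -c "
from h import *
av()"
echo '[[[42,0,0,0,0.08],[42,0,0,0,0.08]]]' > mv.in && python3 -m crank mv.in|head -1; python3 -c "
from h import *
av()"; echo '[[[42,0,0,0,0.08],[42,0,0,0,0.08]]]' > mv.in && python3 -m crank mv.in|head -1; python3 -c "
from h import *
av()"
```

```text
t 17.0 yaw 13.49 z 243.09 F [ 0.78 -0.37  2.3 ] Mz -0.026 tau6 0.124
time: 17.25
t 17.45 yaw 8.86 z 243.05 F [ 0.19 -0.36  3.05] Mz -0.019 tau6 0.089
time: 17.7
t 17.9 yaw 4.27 z 243.02 F [-0.02 -0.24  2.83] Mz -0.024 tau6 0.089
```

```bash
echo '[[[42,0,0,0,0.07],[42,0,0,0,0.07]]]' > mv.in && python3 -m crank mv.in|head -1; python3 -c "
from h import *
av()"; echo '[[[42,0,0,0,0.07],[42,0,0,0,0.07]]]' > mv.in && python3 -m crank mv.in|head -1; python3 -c "
from h import *
av()"
```

```text
time: 18.15
t 18.35 yaw 0.25 z 243.01 F [ 0.01 -0.14  3.26] Mz -0.038 tau6 0.072
time: 18.6
t 18.8 yaw -3.77 z 243.01 F [ 0.18 -0.11  3.51] Mz -0.029 tau6 0.072
```

```bash
echo '[[[42,0,0,0,0.05],[42,0,0,0,0.05]]]' > mv.in && python3 -m crank mv.in|head -1; python3 -c "
from h import *
av()"; echo '[[[42,0,0,0,0.05],[42,0,0,0,0.05]]]' > mv.in && python3 -m crank mv.in|head -1; python3 -c "
from h import *
av()"
```

```text
time: 19.05
t 19.25 yaw -6.65 z 243.0 F [-0.3  -0.04  2.97] Mz -0.049 tau6 0.041
time: 19.5
t 19.7 yaw -9.52 z 243.01 F [ 0.02 -0.33  3.02] Mz -0.02 tau6 0.042
```

```bash
echo '[[[42,0,0,0,0.05],[42,0,0,0,0.05]]]' > mv.in && python3 -m crank mv.in|head -1; python3 -c "
from h import *
av()"; echo '[[[42,0,0,0,0.05],[42,0,0,0,0.05]]]' > mv.in && python3 -m crank mv.in|head -1; python3 -c "
from h import *
av()"
```

```text
time: 19.95
t 20.15 yaw -12.39 z 243.01 F [-0.31 -0.01  3.37] Mz -0.009 tau6 0.042
time: 20.4
t 20.6 yaw -15.25 z 243.01 F [-0.29 -0.19  3.06] Mz -0.053 tau6 0.042
```

```bash
echo '[[[42,0,0,0,0.05],[42,0,0,0,0.05]]]' > mv.in && python3 -m crank mv.in|head -1; python3 -c "
from h import *
av()"
```

```text
time: 20.85
t 21.05 yaw -18.12 z 243.0 F [-0.   -0.13  3.32] Mz -0.046 tau6 0.042
```

```bash
echo '[[[42,0,0,0,0.05],[42,0,0,0,0.05]]]' > mv.in && python3 -m crank mv.in|head -1; python3 -c "
from h import *
av()"; echo '[[[42,0,0,0,0.05],[42,0,0,0,0.05]]]' > mv.in && python3 -m crank mv.in|head -1; python3 -c "
from h import *
av()"
```

```text
time: 21.3
t 21.5 yaw -20.98 z 243.0 F [-0.43 -0.04  3.34] Mz -0.018 tau6 0.041
time: 21.75
t 21.95 yaw -23.85 z 242.93 F [ 0.17 -0.28  2.14] Mz -0.038 tau6 0.015
```

```bash
echo '[[[42,0,0,0,0.05],[42,0,0,0,0.05]]]' > mv.in && python3 -m crank mv.in|head -1; python3 -c "
from h import *
av()"
```

```text
time: 22.2
t 22.4 yaw -26.72 z 242.83 F [-0.07 -0.28 -0.36] Mz -0.066 tau6 -0.0
```

Binding shows in Fz falling from -22.5° yaw with about 3.3 N of preload, so the unloaded bind point is about -18.4°. Snug is then about -31°. I'll turn the last 4.3° while following the ring down.

```bash
echo '[[[42,0,0,0.15,0.04],[42,0,0,0.3,0.078],[42,0,0,0.3,0.078]]]' > mv.in && python3 -m crank mv.in|head -1; python3 -c "
from h import *
av(8)"
```

```text
time: 22.78
t 23.12 yaw -31.2 z 242.62 F [-0.2  -0.18 -0.68] Mz -0.028 tau6 0.0
```

```bash
echo '[[[60,0,0,0,0],[75,0,0,0,0],[75,0,0,0,0],[75,0,0,-30,0],[75,0,0,-80,0]]]' > mv.in && python3 -m crank mv.in|tail -2; echo '[[[75,-50,0,-20,0],[75,-100,0,-40,0],[75,-150,0,-60,0],[75,-150,0,-60,0]]]' > mv.in && python3 -m crank mv.in|head -2
python3 - <<'E'
from h import *
cs=cap(); st()
def f(n,X,h):
    p=proj(cs[n],[X])[0].astype(int); i=cs[n]["color"][:,:,::-1].copy()
    o=cv2.resize(i[p[1]-h:p[1]+h,p[0]-h:p[0]+h],(400,400),interpolation=cv2.INTER_CUBIC)
    for k in (58.8,178.8,298.8):
        q=(proj(cs[n],circ(461,-45.6,61.5,38,np.radians([k])))[0]-(p-h)+.5)*200/h; cv2.circle(o,tuple(int(v) for v in q),3,(0,0,255),-1)
    return o
print(fit(cs,(461,-45.6),33.5,z=61.5,names=("side",)))
cv2.imwrite("pics/end.png",np.hstack([f("top",(461,-46,60),28),f("side",(461,-46,60),34)]))
E
```

```text
grip_width: 74.9
finger_force: 0.0
time: 24.25
tool_pos: [330.5, 33.3, 383.9]
t 24.35 pos [332.78  32.24 383.12] tip 205.1 yaw -31.2 F [-0.2 -1.  -0.6] M [ 0.083  0.036 -0.011] w 75.08 g 0.0
(array([462.47, -53.15]), -23.8)
```

View pics/end.png

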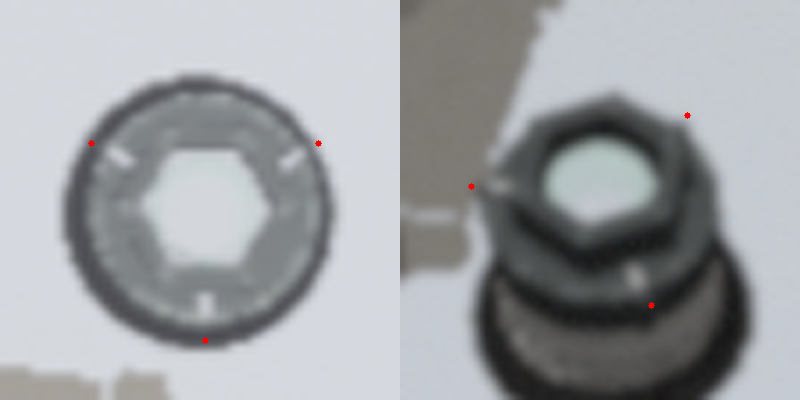

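The ring sits level and coaxial over the glass. Its dashes, at top-crop (120,155), (292,158) and (205,303), are at the expected angles, so it turned with the gripper and stayed put.

```bash
python3 -c "
from plant import bot
print(bot.close_job())"
```

```text
the job is handed in; nothing more can be done
None
```

The lens is seated in the lamp, and the retaining ring is turned clockwise to an estimated 12–13° past where it began to bind; everything is released, the final pictures show the ring level and centred, and the job was handed in at about 24 s (no verdict was returned).

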